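# Lay the barrel lock in the press cradle and work the press

### The arm

A 6-joint arm with a two-finger parallel gripper is mounted at the origin on the work surface. World frame = base frame: x ahead of the robot, y to its left, z up, the work surface at z = 0. Lengths are in mm, angles in rad, forces in N, time in s.
With the tool pointing down it reaches from about 350 to 875 mm from the base axis. Payload 15.5 kg.
Tool frame: the origin (TCP) lies on the centre line of the jaws, within the pads' length; the fingertips stand 11 mm ahead of it and the grasp point (between the pads) lies 8 mm behind it; z points along the fingers, y is the line along which they close (so a half turn about z gives the same grasp; the last joint's range is limited). The gripper opens to 85 mm and grips with 20 to 120 N. Pads are 22 mm wide; open, the fingers measure 114 mm over their backs; the gripper's body (76 mm by 85 mm) begins 54 mm behind the grasp point. The pads swing forward as they close: fully open they stand 13 mm farther back than shut.
Start: joints at [1.05, 0.494, 1.345, -0, 1.302, -0.096], TCP at [258.152, 569.196, 242.277] pointing down, gripper open.
Joint ranges: [-2.91, 2.91], [-0.82, 2.16], [0.22, 2.67], [-1.22, 4.37], [0.12, 2.79], [-3.08, 3.08]. Speed limits (rad/s): [1.89, 1.89, 2.57, 3.01, 3.01, 3.01].

### API

Orientations are given as [roll, pitch, yaw] about the fixed x, y, z axes, in that order (R = Rz(yaw) Ry(pitch) Rx(roll)).
In Python, from plant import env, optics gives the robot as it stands. The module is installed in compiled form; this text tells all that it offers.
- The arm moves only by the tool carry_out, never from a script. Its argument "steps" is a list of rows, each a list of 3 entries, a list of its own where there are three numbers: the shift along the tool's x, y, z in cm, then the turn, a rotation vector about the tool's x, y, z in rad, then the closure, from -1 (fully open) to 1 (shut). A call has 1 to 10 rows; each row shifts and turns the commanded pose from where the row before left it, along the tool's axes as they then stand; what a row does not reach is not made up. A row lasts 1/10 s, in which the tool goes at most 50 mm and 8.59 degrees, less where a joint would pass 70% of its speed; a pose out of reach is approached as far as the arm can. A call is refused whole if a number of a shift passes 5 or a number of a turn 0.15, either way. A call with a gripper value outside its range is refused whole. The fingers move at their own pace and stop on an object; the grip force is fixed at half the most. Time passes only in rows, so rows that do not move let the fingers close. It gives the time, the measured TCP pose, the force, the opening and the grip force at its end, in the units of the state.
- env.state(): the state, without advancing time (a new reading comes with each control period).
- optics.camera(name): name is "scene" or "top" or "wrist"; returns (picture, depth): 400x640x3 uint8, red, green, blue; 400x640 float32, mm along the optical axis (not along the pixel's ray), 0 where there is no reading.
- optics.camera_info(name): a dict with "intrinsics" (3x3 intrinsics, pixels), "R" (3x3) and "t" (3): a world point X has camera coordinates R X + t. Camera axes: x right, y down, z forward; pixel columns grow to the right and rows downward; lengths in mm; the calibration is good to about 2 mm. A picture is of the moment at which its call begins: read the wrist's pose just before it. camera_info takes no time and is no camera call; for the wrist camera it gives the pose at the moment of the call.
- env.hand_in(): hands the job in; it is judged then, once.
The state is a dict: "time": time; "q": joint angles; "dq": joint speeds; "tau": joint torques, N m; "tool_pos": TCP position; "ee_rot": TCP orientation; "contact_force": force on the tool from outside, world axes, zero at the start; "ft_torque": the same for the moment, N m; "opening": opening from 0.0 (shut) to 1.0 (fully open); "grip_force": force on a finger pad.
Only numpy, scipy, OpenCV 4.12 (cv2) and the standard library are available. Lean on these libraries where they do the work, as an engineer would, in place of code of your own. Each camera call takes 0.05 s, during which the arm holds its last target. There are 200 camera calls.

### The job

Tip the brass barrel lock that stands on the end of the press plate onto its side in the trough, keyhole end towards the press, and slide it along until its keyhole end is home against the stop. Then swing the press lever down to its stop and let it spring back up, with the lock still home. Leave the other things on the cart where they lie.

Things in the scene. Friction and masses are not known exactly. Their poses are not given: they have to be found in the camera images.
- press: cast hand press, fixed, 0.26 m high. Origin on the cart top under the ram's axis; z up; y runs along the trough from the stop to the open end where the lock stands. Plate 10 mm thick, 100 mm wide (x -50 to 50), from y -105 to 260 mm; flat from y 165 to 260. Column: x 70 to 125, y -28 to 28 mm. Stop: block at y -61 to -45 mm, top at z 58 mm
- trough_mouth (a point): open end of the trough, on its floor's centre line (press y = 165 mm, z = 10 mm), axes as the press's. The trough runs from here straight to the stop, 210 mm: flat floor (the plate's top) 21 mm wide between two 45-degree slopes that rise 18 mm; 95 mm wide over all, top at z = 28 mm
- ram_axis (a point): on the ram's axis, 86 mm above the cart top: the foot of the ram (26 mm square) when the lever is up; it comes down 30 mm with the lever. The head that guides it spans z 175 to 260 mm, x -30 to 85 mm, y -25 to 25 mm of the press; the ram's top rises to z = 292 mm
- stop_face (a point): centre of the stop's face, 32 mm above the cart top, axes parallel to the press's; the lock's keyhole end comes to lie here
- lock: brass barrel lock for a bicycle: a plain cylinder 44 mm in diameter, 135 mm long, about 0.6 kg, with two thin dark bands. It starts upright on the flat end of the press plate, within some mm of the trough's centre line. Origin: centre of its plain end (the underside at the start); z along its axis towards the keyhole end
- lock_key_end (a point): centre of the lock's keyhole end (the upper end at the start; a bright disc with a dark slot)
- lock_center (a point): middle of the lock; 22 mm above the trough's floor when it lies there
- lever (a joint): press lever, rad: 0 = up (a spring holds it there), 0.9 = down on its stop; fully down takes about 9 N at the grip
- lever_grip (a point): middle of the lever's black cross grip, a round bar 22 mm in diameter, 90 mm long, parallel to the press's y axis, 165 mm from the pivot. It swings from 57 mm above the pivot's height (0.35 rad above level) to 86 mm below it (0.55 rad below level); the lever points away from the column (to the press's -x)
- lever_pivot (a point): the lever's fixed pivot, 220 mm above the cart top; its axis is parallel to the press's y axis
- key1: a flat aluminium locker key, 65 mm long, 4 mm thick, lying flat; a bystander. Origin at its underside
- key2: a flat aluminium locker key, 65 mm long, 4 mm thick, lying flat; a bystander. Origin at its underside
- key3: a flat aluminium locker key, 65 mm long, 4 mm thick, lying flat; a bystander. Origin at its underside
- tag: a yellow plastic key tag, 65 x 32 x 5 mm, lying flat; a bystander. Origin at its underside
- hammer: a hammer, 260 mm long, wooden handle, lying down; a bystander. Origin at its underside
- padlock: a steel padlock, 55 x 60 x 24 mm with a shackle, lying flat; a bystander. Origin at its underside
- tin: a round metal tin, 72 mm in diameter, 90 mm high, upright; a bystander. Origin at its underside
Mind the look-alikes: they are no part of the job. There is more than one size of the lock; the one meant has the size given above.

How it is judged:
By the outcome, as a careful person would: the job done as asked, in the order asked, and still so for the second after the job is handed in, with the robot touching nothing.
It also fails if it takes over 56 s, if anything falls off the work surface, if the arm or the gripper's body presses on something with over 40 N, if the wrist force passes 120 N, or if a joint passes its speed limit or range.

## Working session

There is one attempt and no reset: what is moved stays moved. The work goes in short steps, Python scripts to look and compute and a tool call to move; the robot and the scene stay as the last step left them, time stands still between calls to the robot, and variables do not carry over. Pictures are saved under pics/ and viewed, at most 10 in all, crops included, and the job is handed in when it is done.

Besides the shell and the picture viewer there is one more tool, called as name([rows], argument=value, ...), one row to a line, values as JSON. carry_out: Moves the arm, as the interface text tells. Its arguments: {"type":"object","properties":{"steps":{"type":"array","items":{"type":"array"}}},"required":["steps"]}

```bash
mkdir -p pics; cat > h.py <<'E'
import numpy as np, cv2
from plant import env, optics
def snap(n,f):
    p,d=optics.camera(n); cv2.imwrite('pics/'+f+'.png',p[:,:,::-1]); i=optics.camera_info(n)
    np.savez('pics/'+f+'.npz',p=p,d=d,K=i['intrinsics'],R=i['R'],t=i['t']); return p,d
def ld(f): return np.load('pics/'+f+'.npz')
def cloud(f):
    a=ld(f); d=a['d']; v,u=np.mgrid[:400,:640]
    c=np.stack([u*d,v*d,d],-1)@np.linalg.inv(a['K']).T
    w=(c-a['t'])@a['R']; w[d==0]=np.nan; return w
def proj(f,X):
    a=ld(f); c=a['R']@np.array(X)+a['t']; c=a['K']@c; return c[:2]/c[2]
E
python3 - <<'E'
from h import *
a,_=snap('scene','s0'); b,_=snap('top','t0')
print(env.state())
E
```

```text
{'time': 0.1, 'q': array([ 1.04950899e+00,  4.94109520e-01,  1.34606871e+00,  2.93670124e-05,
        1.30246959e+00, -9.55545140e-02]), 'dq': array([ 0.00178171, -0.00053033, -0.00237486, -0.00034912,  0.00071619,
        0.00050306]), 'tau': array([ 3.89980487e-04, -8.83588886e+01, -3.84553099e+01, -4.79223745e-04,
        5.40149660e-03, -9.64049013e-05]), 'tool_pos': array([257.98674183, 568.93892445, 241.76718811]), 'ee_rot': array([-3.14054500e+00, -1.28851255e-04,  2.71585197e+00]), 'contact_force': array([-0.47533286,  0.00660344,  0.96703721]), 'ft_torque': array([ 0.03407264, -0.05854001, -0.02850686]), 'grip_force': 0.0, 'opening': 0.9968642017615125}
```

View pics/s0.png

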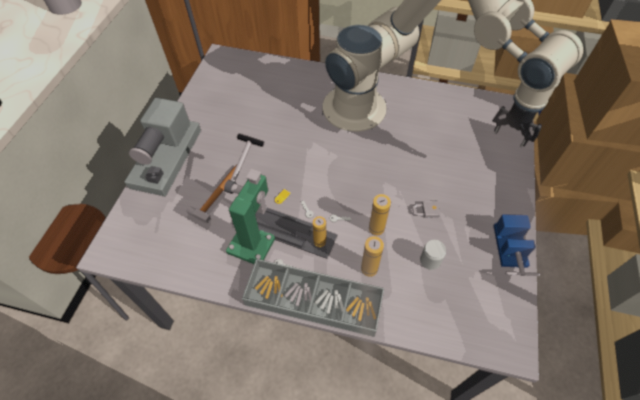

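View pics/t0.png

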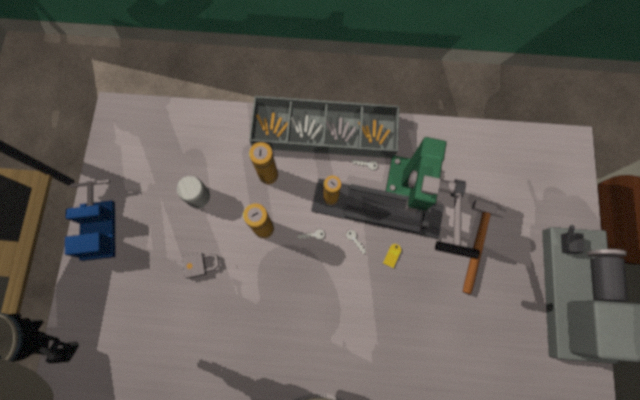

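The scene view shows three brass cylinders: one on the press plate (319,230) and two taller ones on the cart (380,213) and (373,254). The one meant stands on the plate end, in the top view at (332,188). I'll confirm this with sizes from the depth data and an enlarged crop.

```bash
python3 - <<'E'
from h import *
for f in ('t0','s0'):
    a=ld(f); print(f,'cam pos',(-a['R'].T@a['t']).round(), 'f',a['K'][0,0].round())
W=cloud('t0'); p=ld('t0')['p']
c=p[130:280,290:530][:,:,::-1]; cv2.imwrite('pics/c0.png',cv2.resize(c,None,fx=3.3,fy=3.3,interpolation=cv2.INTER_CUBIC))
for n,(u,v) in dict(lock=(331,183),big1=(262,152),big2=(256,214),gripL=(440,249),gripR=(474,253),table=(330,280),plate=(318,200),tag=(393,256),head=(430,185),ham=(470,290)).items():
    print(n,np.nanmedian(W[v-1:v+2,u-1:u+2].reshape(-1,3),0).round(1))
hsv=cv2.cvtColor(p,cv2.COLOR_RGB2HSV)
for f,box in (('t0',(310,350,165,215)),('s0',(300,335,205,255))):
    p=ld(f)['p'];W=cloud(f);hsv=cv2.cvtColor(p,cv2.COLOR_RGB2HSV)
    m=np.zeros((400,640),bool);m[box[2]:box[3],box[0]:box[1]]=1
    m&=(W[:,:,2]>120); q=W[m]; print(f,m.sum(),q.min(0).round(1),q.max(0).round(1),np.median(q,0).round(1))
    top=q[q[:,2]>q[:,2].max()-8]; print(top.min(0).round(1),top.max(0).round(1))
E
```

```text
t0 cam pos [ 352.   33. 1154.] f 416.0
s0 cam pos [1352.  203. 1361.] f 440.0
lock [663.9  18.8 146.7]
big1 [720.6 196.2 179.9]
big2 [562.9 193.6 179.1]
gripL [ 494.7 -217.6  284.4]
gripR [ 491.1 -287.4  287.4]
table [ 4.324e+02  5.000e-01 -2.000e-01]
plate [653.6  50.3   8.2]
tag [ 510.5 -168.2    7.3]
head [ 632.  -193.7  289.1]
ham [ 433.2 -372.2   25.6]
t0 264 [641.3  -5.4 120.1] [683.6  36.8 150.1] [659.9  16.2 145. ]
[642.   -4.4 142.1] [683.6  36.6 150.1]
s0 176 [644.8  -5.2 120.1] [689.3  37.8 153.2] [671.7  17.1 145.2]
[644.8  -5.2 145.2] [687.8  36.5 153.2]
```

View pics/c0.png

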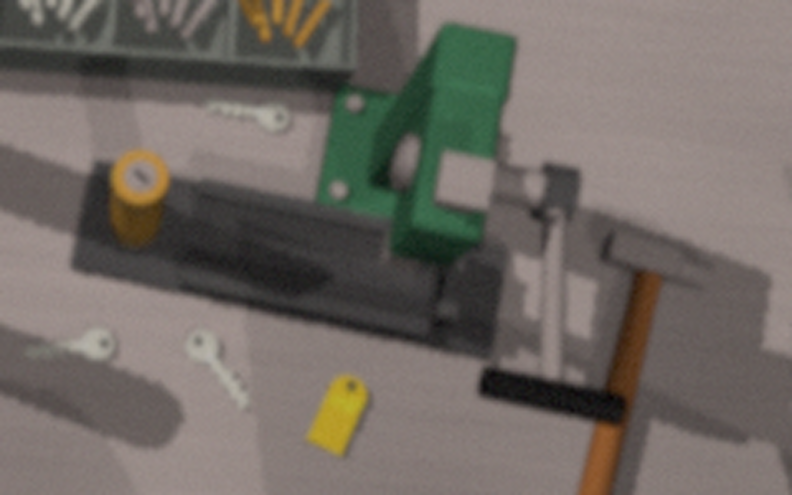

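```bash
cat >> h.py <<'E'
def ray(f,u,v,z):
    a=ld(f); r=a['R'].T@np.linalg.inv(a['K'])@np.array([u,v,1.]); c=-a['R'].T@a['t']; return c+r*(z-c[2])/r[2]
E
python3 - <<'E'
from h import *
C=lambda x,y,z: ray('t0',290+(x+.5)/3.3-.5,130+(y+.5)/3.3-.5,z)
A=C(95,162,10);B=C(73,268,10);D=C(492,355,10)
print('corners',A.round(1),B.round(1),D.round(1),np.linalg.norm(A-B),np.linalg.norm(B-D))
yd=(B-D);print('yaw',np.degrees(np.arctan2(-yd[0],yd[1])), np.degrees(np.arctan2(*(A-B)[[1,0]])))
print('ramtop',C(465,180,292).round(1)); print('lock top',C(140,177,145).round(1))
print('grip',C(482,382,280).round(1),C(624,409,280).round(1))
for f in('t0','s0'):
    W=cloud(f); 
    m=(W[...,2]>262)&(W[...,2]<300)&(W[...,0]<520)&(W[...,0]>440)&(W[...,1]<-150)&(W[...,1]>-350)
    q=W[m]; 
    if len(q): c,ev=np.linalg.eigh(np.cov(q[:,:2].T)); print('grip',f,len(q),q.mean(0).round(1),(q.min(0)),(q.max(0)),np.degrees(np.arctan2(-ev[0,1],ev[1,1])))
    m=(W[...,2]>280)&(W[...,0]<680)&(W[...,0]>580)&(W[...,1]<-150)&(W[...,1]>-240); q=W[m]
    print('ram',f,len(q),q.mean(0).round(1),q.min(0).round(1),q.max(0).round(1))
    # trough cross section: slope crests z 22..30
    m=(W[...,2]>24)&(W[...,2]<31)&(W[...,0]<720)&(W[...,0]>530)&(W[...,1]<-20)&(W[...,1]>-110); q=W[m]
    for s,qq in (('near',q[q[:,0]<q[:,0].mean()]),('far',q[q[:,0]>q[:,0].mean()])):
        pf=np.polyfit(qq[:,1],qq[:,0],1); print('crest',f,s,len(qq),pf, np.degrees(np.arctan(-pf[0])))
E
```

```text
corners [716.3  53.8  10. ] [620.2  65.4  10. ] [ 572.3 -292.8   10. ] 96.86098992094729 361.35794278518034
yaw -7.609622410492657 -6.8614119065028785
ramtop [ 633.  -194.1  292. ]
lock top [664.  16. 145.]
grip [ 502.3 -209.8  280. ] [ 491.9 -300.3  280. ]
grip t0 497 [ 496.9 -253.   284.9] [ 480.38131878 -299.27758432  269.8274889 ] [ 518.83506412 -209.11343189  291.68424019] -8.294860711417481
ram t0 254 [ 632.8 -194.6  288.7] [ 614.5 -213.8  281.5] [ 652.  -175.9  292.5]
crest t0 near 222 [1.26916773e-01 6.22777855e+02] -7.233124127671385
crest t0 far 194 [1.25212001e-01 6.95089170e+02] -7.136975953672942
grip s0 196 [ 503.9 -253.2  283.8] [ 487.30209822 -300.57072914  268.83115035] [ 519.85282942 -209.25144099  293.39303256] -6.624212406562937
ram s0 125 [ 636.9 -194.5  289.4] [ 618.8 -213.5  280.4] [ 656.9 -175.8  295.3]
crest s0 near 126 [1.36125279e-01 6.27719362e+02] -7.751758009377344
crest s0 far 103 [1.37367341e-01 6.99544483e+02] -7.821616598270287
```

```bash
python3 - <<'E'
from h import *
for f in('s0','t0'):
    W=cloud(f)
    m=(W[...,2]>215)&(np.hypot(W[...,0]-258,W[...,1]-569)<170); q=W[m]
    for z in range(215,640,25):
        s=q[(q[:,2]>=z)&(q[:,2]<z+25)]
        if len(s)>4: print(f,z,len(s),s.min(0).round()[:2]-[258,569],s.max(0).round()[:2]-[258,569])
E
```

```text
s0 240 27 [-32. -53.] [30. 44.]
s0 265 57 [-24. -60.] [33. 53.]
s0 290 217 [-32. -74.] [43. 69.]
s0 315 224 [-23. -72.] [42. 66.]
s0 340 171 [-35. -67.] [40. 62.]
s0 365 156 [-11. -40.] [42. 32.]
s0 390 135 [-12. -47.] [42. 31.]
s0 415 173 [-11. -49.] [51. 43.]
s0 440 254 [-19. -50.] [50. 41.]
s0 465 226 [ -7. -48.] [50. 38.]
s0 490 62 [ 18. -46.] [67. 40.]
s0 515 159 [-22. -77.] [85. 63.]
s0 540 322 [ -30. -162.] [91. 79.]
s0 565 783 [-124. -169.] [91. 79.]
s0 590 1639 [-125. -169.] [90. 73.]
s0 615 885 [-122. -169.] [74. 53.]
t0 240 81 [-23. -55.] [28. 41.]
t0 265 58 [-19. -57.] [32. 55.]
t0 290 279 [-43. -74.] [41. 61.]
t0 315 274 [-40. -71.] [39. 58.]
t0 340 323 [-39. -68.] [36. -7.]
t0 365 391 [-36. -40.] [36. -6.]
t0 390 187 [-31. -39.] [ 35. -11.]
t0 415 431 [-28. -49.] [47. -4.]
t0 440 434 [-23. -49.] [ 43. -16.]
t0 465 42 [ -5. -47.] [ 27. -38.]
t0 565 186 [ -16. -169.] [   5. -136.]
t0 590 213 [ -16. -169.] [   2. -139.]
t0 615 30 [ -17. -169.] [ -10. -160.]
```

```bash
python3 - <<'E'
from h import *
p=ld('s0')['p'][20:260,230:600][:,:,::-1]; cv2.imwrite('pics/c1.png',cv2.resize(p,None,fx=2.1,fy=2.1,interpolation=cv2.INTER_CUBIC))
E
```

```text
(no output)
```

View pics/c1.png

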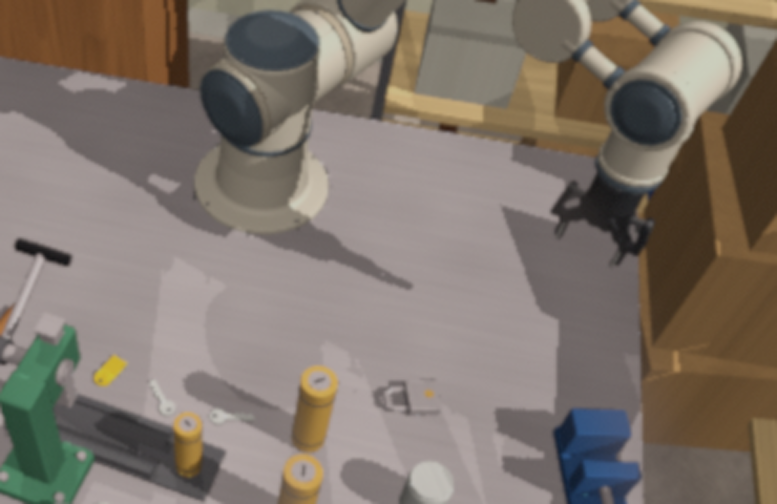

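The enlarged crops settle which cylinder is meant. It is the short one on the plate, at (188,440) in the scene crop, with its top at z≈146 and a diameter of about 43 mm. The two at (316,400) and (300,480) have tops at z≈180, so they are look-alikes.

My plan is to grip the lock near its top from the open side with the tool inclined, then swing it over.

```bash
cat >> h.py <<'E'
from scipy.spatial.transform import Rotation as Ro
from math import *
O=np.array([635.5,-195,0]); YAW=radians(-7.4); PR=Ro.from_euler('z',YAW).as_matrix()
def pw(x,y,z): return O+PR@np.array([x,y,z])
def wp(X): return PR.T@(np.array(X)-O)
def tool(psi,phi):
    c,s=cos(radians(psi)),sin(radians(psi))
    return np.array([[c,s,0],[s,-c,0],[0,0,-1.]])@Ro.from_euler('y',phi,degrees=True).as_matrix()
def plan(p,R,wps):
    """wps: list of (pos,R,n)"""
    k=0
    for P,T,n in wps:
        rv=Ro.from_matrix(R.T@T).as_rotvec()/n; Rc=R.copy()
        for i in range(n):
            d=Rc.T@((np.array(P)-p)/n)/10
            print(k,[d.round(2).tolist(),rv.round(3).tolist()]); k+=1
            Rc=Rc@Ro.from_rotvec(rv).as_matrix()
        p,R=np.array(P,float),T
def now():
    s=env.state(); return s['tool_pos'],Ro.from_euler('xyz',s['ee_rot']).as_matrix()
E
python3 - <<'E'
from h import *
p,R=now()
G=np.array([665,16,118.]);T=tool(97.6,-55);z=T[:,2]
print(G+8*z, G-122*z)
plan(p,R,[((480,380,370),tool(97.6,-10),10),(G-122*z,T,10)])
E
```

```text
[665.86670474   9.50435011 113.41138851] [651.78275272 115.05866081 187.97632523]
0 [[-2.8, -0.81, -1.28], [0.009, -0.016, 0.101]]
1 [[-2.89, -0.53, -1.23], [0.009, -0.016, 0.101]]
2 [[-2.95, -0.24, -1.18], [0.009, -0.016, 0.101]]
3 [[-2.98, 0.05, -1.13], [0.009, -0.016, 0.101]]
4 [[-2.97, 0.34, -1.09], [0.009, -0.016, 0.101]]
5 [[-2.94, 0.63, -1.04], [0.009, -0.016, 0.101]]
6 [[-2.88, 0.91, -1.0], [0.009, -0.016, 0.101]]
7 [[-2.79, 1.19, -0.97], [0.009, -0.016, 0.101]]
8 [[-2.67, 1.46, -0.94], [0.009, -0.016, 0.101]]
9 [[-2.53, 1.71, -0.91], [0.009, -0.016, 0.101]]
10 [[-2.49, 1.35, 2.29], [0.0, -0.079, 0.0]]
11 [[-2.31, 1.35, 2.48], [0.0, -0.079, 0.0]]
12 [[-2.11, 1.35, 2.65], [0.0, -0.079, 0.0]]
13 [[-1.89, 1.35, 2.81], [0.0, -0.079, 0.0]]
14 [[-1.66, 1.35, 2.95], [0.0, -0.079, 0.0]]
15 [[-1.43, 1.35, 3.07], [0.0, -0.079, 0.0]]
16 [[-1.18, 1.35, 3.17], [0.0, -0.079, 0.0]]
17 [[-0.93, 1.35, 3.25], [0.0, -0.079, 0.0]]
18 [[-0.67, 1.35, 3.32], [0.0, -0.079, 0.0]]
19 [[-0.41, 1.35, 3.36], [0.0, -0.079, 0.0]]
```

carry_out([
  [[-2.8,-0.8,-1.3],[0.01,-0.016,0.1],-1],
  [[-2.9,-0.5,-1.2],[0.01,-0.016,0.1],-1],
  [[-2.95,-0.25,-1.2],[0.01,-0.016,0.1],-1],
  [[-3,0.05,-1.1],[0.01,-0.016,0.1],-1],
  [[-3,0.35,-1.1],[0.01,-0.016,0.1],-1],
  [[-2.95,0.65,-1],[0.01,-0.016,0.1],-1],
  [[-2.9,0.9,-1],[0.01,-0.016,0.1],-1],
  [[-2.8,1.2,-1],[0.01,-0.016,0.1],-1],
  [[-2.7,1.45,-0.9],[0.01,-0.016,0.1],-1],
  [[-2.5,1.7,-0.9],[0.01,-0.016,0.1],-1],
])

```text
time: 1.1
tool_pos: [482.9, 380.3, 370.0]
ee_rot: [-3.131, 0.182, 1.71]
contact_force: [-0.0, 0.5, -0.2]
opening: 1.001
grip_force: 0.0
```

```bash
python3 - <<'E'
from h import *
p,R=now(); print(p.round(1),env.state()['q'].round(2))
G=np.array([665,16,118.]);T=tool(97.6,-55);z=T[:,2]
plan(p,R,[(G-122*z,T,10)])
E
```

```text
[482.9 380.3 370. ] [ 0.65  0.45  1.09 -0.15  1.7   0.5 ]
0 [[-2.49, 1.33, 2.29], [-0.001, -0.078, 0.001]]
1 [[-2.3, 1.33, 2.48], [-0.001, -0.078, 0.001]]
2 [[-2.1, 1.33, 2.65], [-0.001, -0.078, 0.001]]
3 [[-1.88, 1.33, 2.81], [-0.001, -0.078, 0.001]]
4 [[-1.66, 1.33, 2.95], [-0.001, -0.078, 0.001]]
5 [[-1.42, 1.33, 3.07], [-0.001, -0.078, 0.001]]
6 [[-1.18, 1.33, 3.17], [-0.001, -0.078, 0.001]]
7 [[-0.93, 1.33, 3.25], [-0.001, -0.078, 0.001]]
8 [[-0.67, 1.33, 3.32], [-0.001, -0.078, 0.001]]
9 [[-0.41, 1.32, 3.36], [-0.001, -0.078, 0.001]]
```

carry_out([
  [[-2.5,1.3,2.3],[0,-0.078,0],-1],
  [[-2.3,1.3,2.5],[0,-0.078,0],-1],
  [[-2.1,1.3,2.65],[0,-0.078,0],-1],
  [[-1.9,1.3,2.8],[0,-0.078,0],-1],
  [[-1.65,1.35,2.95],[0,-0.078,0],-1],
  [[-1.4,1.35,3.05],[0,-0.078,0],-1],
  [[-1.2,1.35,3.15],[0,-0.078,0],-1],
  [[-0.9,1.35,3.25],[0,-0.078,0],-1],
  [[-0.7,1.35,3.3],[0,-0.078,0],-1],
  [[-0.4,1.3,3.35],[0,-0.078,0],-1],
])

```text
time: 2.1
tool_pos: [652.4, 116.3, 186.6]
ee_rot: [-3.123, 0.963, 1.728]
contact_force: [-0.4, 0.3, -0.7]
opening: 1.002
grip_force: 0.0
```

```bash
python3 - <<'E'
from h import *
p,R=now(); print(p.round(1),env.state()['q'].round(2)); print(R.round(2),tool(97.6,-55).round(2))
G=np.array([665,16,118.]);T=tool(97.6,-55);z=T[:,2]
plan(p,R,[(G+8*z,T,8)])
a,_=snap('wrist','w0')
W=cloud('w0'); m=(abs(W[...,0]-665)<40)&(abs(W[...,1]-16)<40)&(W[...,2]>40)&(W[...,2]<160); q=W[m]
print(len(q),q.min(0).round(1),q.max(0).round(1)); 
s=q[(q[:,2]>70)&(q[:,2]<130)]
from scipy.optimize import least_squares
f=least_squares(lambda c:np.hypot(s[:,0]-c[0],s[:,1]-c[1])-22,[665,16],loss='soft_l1');print(f.x,f.cost/len(s))
E
```

```text
[652.4 116.3 186.6] [ 0.47  0.83  1.24 -0.89  1.54  0.58]
[[-0.09  0.99  0.11]
 [ 0.56  0.14 -0.81]
 [-0.82 -0.01 -0.57]] [[-0.08  0.99  0.11]
 [ 0.57  0.13 -0.81]
 [-0.82  0.   -0.57]]
0 [[-0.02, -0.01, 1.63], [0.0, 0.0, 0.002]]
1 [[-0.02, -0.01, 1.63], [0.0, 0.0, 0.002]]
2 [[-0.02, -0.01, 1.63], [0.0, 0.0, 0.002]]
3 [[-0.02, -0.01, 1.63], [0.0, 0.0, 0.002]]
4 [[-0.02, -0.01, 1.63], [0.0, 0.0, 0.002]]
5 [[-0.02, -0.01, 1.63], [0.0, 0.0, 0.002]]
6 [[-0.02, -0.01, 1.63], [0.0, 0.0, 0.002]]
7 [[-0.02, -0.01, 1.63], [0.0, 0.0, 0.002]]
8002 [641.7  -7.9  40. ] [685.9  35.8 142.1]
[663.88433741  11.6435166 ] 0.14249683755734008
```

View pics/w0.png

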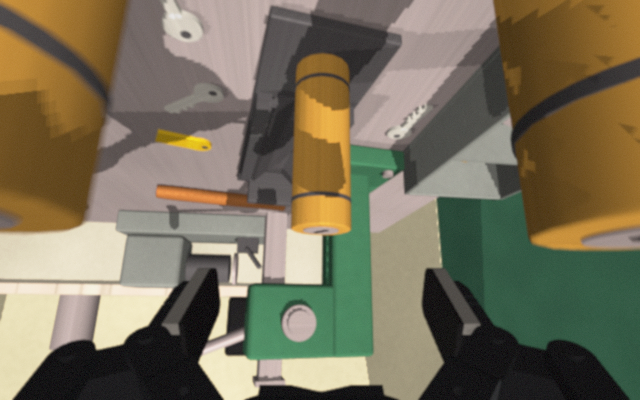

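The wrist view shows the short lock centred at (322,145), with its keyhole end near (322,230). The jaws are at (190,310) and (455,310), and the two bigger cylinders stand clear on either side. I'll advance and close.

carry_out([
  [[0,0,1.6],[0,0,0.002],-1],
  [[0,0,1.6],[0,0,0.002],-1],
  [[0,0,1.7],[0,0,0.002],-1],
  [[0,0,1.7],[0,0,0.002],-1],
  [[0,0,1.7],[0,0,0.002],-1],
  [[0,0,1.7],[0,0,0.002],-1],
  [[0,0,1.7],[0,0,0.002],-1],
  [[0,0,1.6],[0,0,0.002],-1],
  [[0,0,0],[0,0,0],1],
  [[0,0,0],[0,0,0],1],
])

```text
time: 3.15
tool_pos: [666.3, 8.9, 111.1]
ee_rot: [3.137, 0.961, 1.699]
contact_force: [-0.3, -0.3, 0.0]
opening: 0.694
grip_force: 0.0
```

carry_out([
  [[0,0,0],[0,0,0],1],
  [[0,0,0],[0,0,0],1],
  [[0,0,0],[0,0,0],1],
  [[0,0,0],[0,0,0],1],
])

```text
time: 3.55
tool_pos: [666.6, 9.7, 111.8]
ee_rot: [3.135, 0.961, 1.698]
contact_force: [-0.5, 1.8, 6.2]
opening: 0.499
grip_force: 60.7
```

```bash
python3 - <<'E'
from h import *
p,R=now(); print(p.round(1),env.state()['q'].round(2))
g=p-8*R[:,2]; print('grasp',g.round(1),wp(g).round(1)); snap('scene','s1')
# lift 40 then tip: tool phi -55 -> +10, psi 97.6->82.6
hgt=g[2]-10
def pose(b,ye,phi,l=hgt,dz=0):
    b=radians(b);G=pw(0,ye+22*sin(b)-l*cos(b),10+22*cos(b)+l*sin(b)+dz);T=tool(82.6,phi);return G+8*T[:,2],T
U=p+np.array([0,5,60]); 
print(hgt,[pose(b,235,10)[0].round(1) for b in (25,10)])
a=pose(25,235,10,dz=40)
plan(p,R,[(U,R,4),(a[0],a[1],12),(pose(25,235,10,dz=4)[0],a[1],4)])
E
```

```text
[666.6   9.7 111.8] [ 0.32  0.89  1.37 -0.98  1.32  0.68]
grasp [665.8  16.2 116.4] [  2.8 213.3 116.4]
106.36708499411058 [array([654.7, -47. ,  67. ]), array([652.9, -60.7,  42.3])]
0 [[-1.16, 0.02, -0.96], [0.0, 0.0, 0.0]]
1 [[-1.16, 0.02, -0.96], [0.0, 0.0, 0.0]]
2 [[-1.16, 0.02, -0.96], [0.0, 0.0, 0.0]]
3 [[-1.16, 0.02, -0.96], [0.0, 0.0, 0.0]]
4 [[0.16, -0.17, 0.72], [0.009, 0.094, 0.021]]
5 [[0.09, -0.16, 0.73], [0.009, 0.094, 0.021]]
6 [[0.01, -0.16, 0.73], [0.009, 0.094, 0.021]]
7 [[-0.06, -0.15, 0.73], [0.009, 0.094, 0.021]]
8 [[-0.13, -0.14, 0.73], [0.009, 0.094, 0.021]]
9 [[-0.2, -0.13, 0.71], [0.009, 0.094, 0.021]]
10 [[-0.27, -0.12, 0.69], [0.009, 0.094, 0.021]]
11 [[-0.34, -0.11, 0.66], [0.009, 0.094, 0.021]]
12 [[-0.4, -0.1, 0.63], [0.009, 0.094, 0.021]]
13 [[-0.46, -0.08, 0.59], [0.009, 0.094, 0.021]]
14 [[-0.51, -0.07, 0.55], [0.009, 0.094, 0.021]]
15 [[-0.56, -0.05, 0.5], [0.009, 0.094, 0.021]]
16 [[-0.16, 0.0, 0.89], [0.0, 0.0, 0.0]]
17 [[-0.16, 0.0, 0.89], [0.0, 0.0, 0.0]]
18 [[-0.16, 0.0, 0.89], [0.0, 0.0, 0.0]]
19 [[-0.16, 0.0, 0.89], [0.0, 0.0, 0.0]]
```

carry_out([
  [[-1.15,0,-0.95],[0,0,0],1],
  [[-1.15,0,-0.95],[0,0,0],1],
  [[-1.15,0,-0.95],[0,0,0],1],
  [[-1.15,0,-0.95],[0,0,0],1],
  [[0.15,-0.15,0.7],[0.009,0.094,0.021],1],
  [[0.1,-0.15,0.7],[0.009,0.094,0.021],1],
  [[0,-0.15,0.7],[0.009,0.094,0.021],1],
  [[-0.05,-0.15,0.7],[0.009,0.094,0.021],1],
  [[-0.15,-0.15,0.7],[0.009,0.094,0.021],1],
  [[-0.2,-0.15,0.7],[0.009,0.094,0.021],1],
])

```text
time: 4.6
tool_pos: [659.8, -16.0, 140.9]
ee_rot: [3.098, 0.389, 1.556]
contact_force: [-1.6, -0.4, -7.4]
opening: 0.496
grip_force: 61.9
```

carry_out([
  [[-0.25,-0.1,0.7],[0.009,0.094,0.021],1],
  [[-0.35,-0.1,0.65],[0.009,0.094,0.021],1],
  [[-0.4,-0.1,0.6],[0.009,0.094,0.021],1],
  [[-0.45,-0.1,0.6],[0.009,0.094,0.021],1],
  [[-0.5,-0.05,0.55],[0.009,0.094,0.021],1],
  [[-0.55,-0.05,0.5],[0.009,0.094,0.021],1],
])

```text
time: 5.2
tool_pos: [654.1, -46.8, 108.7]
ee_rot: [3.14, -0.177, 1.444]
contact_force: [-0.7, -0.8, -7.1]
opening: 0.497
grip_force: 61.9
```

```bash
python3 - <<'E'
from h import *
p,R=now(); print(p.round(1),env.state()['q'].round(2),env.state()['contact_force']); print(R.round(3),tool(82.6,10).round(3))
g=p-8*R[:,2]; print('grasp',wp(g).round(1))
p_,d=snap('scene','s2')
c=p_[150:290,200:400][:,:,::-1]; cv2.imwrite('pics/c2.png',cv2.resize(c,None,fx=4,fy=4,interpolation=cv2.INTER_CUBIC))
E
```

```text
[654.1 -46.8 108.7] [-0.25  0.68  1.41  0.2   1.08 -0.22] [-0.67250027 -0.76157354 -7.07444132]
[[ 0.124  0.992  0.024]
 [ 0.976 -0.126  0.175]
 [ 0.177  0.001 -0.984]] [[ 0.127  0.992  0.022]
 [ 0.977 -0.129  0.172]
 [ 0.174  0.    -0.985]]
grasp [ -0.7 147.9 116.6]
```

View pics/c2.png

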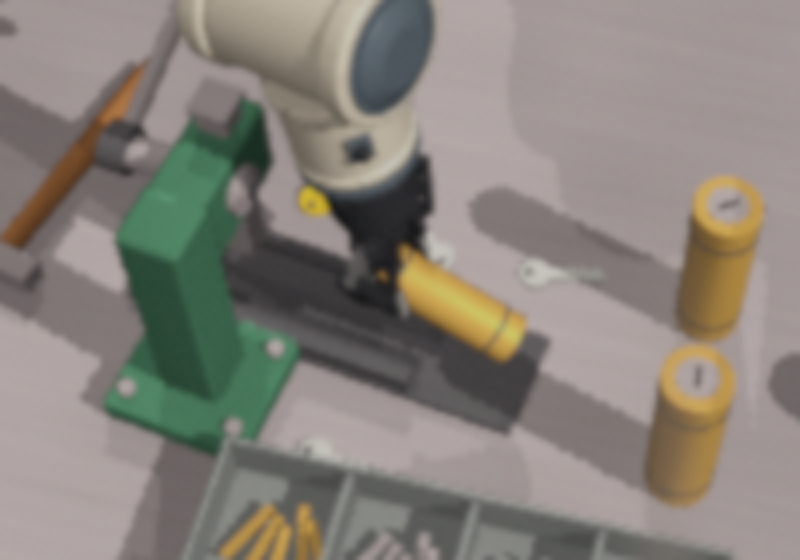

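The scene crop shows the lock gripped and inclined, keyhole end towards the press at (385,260) and plain end low at (505,340), above the plate. Now I'll lower it until the plain edge touches.

carry_out([
  [[-0.16,0,0.9],[0,0,0],1],
  [[-0.16,0,0.9],[0,0,0],1],
  [[-0.16,0,0.9],[0,0,0],1],
  [[-0.16,0,0.9],[0,0,0],1],
  [[-0.07,0,0.4],[0,0,0],1],
  [[0,0,0],[0,0,0],1],
])

```text
time: 5.85
tool_pos: [653.6, -45.8, 66.1]
ee_rot: [-3.14, -0.174, 1.444]
contact_force: [-0.8, 0.5, -5.1]
opening: 0.497
grip_force: 62.3
```

carry_out([
  [[-0.2,0,0.3],[0,0,0],1],
  [[-0.25,0,0.35],[0,0,0],1],
  [[0,0,0],[0,0,0],1],
])

```text
time: 6.15
tool_pos: [653.7, -50.3, 59.6]
ee_rot: [3.141, -0.174, 1.443]
contact_force: [-1.8, -3.6, 2.7]
opening: 0.499
grip_force: 61.8
```

```bash
python3 - <<'E'
from h import *
p,R=now(); g=p-8*R[:,2]; print('grasp',wp(g).round(1),env.state()['contact_force'])
for f in('t',"s"):
    snap({'t':'top','s':'scene'}[f],f+'3'); W=cloud(f+'3'); L=(W-O)@PR
    P=ld(f+'3')['p'];hs=cv2.cvtColor(P,cv2.COLOR_RGB2HSV)
    m=(abs(L[...,0])<35)&(L[...,1]>90)&(L[...,1]<290)&(L[...,2]>12)&(L[...,2]<130)&(hs[...,0]>8)&(hs[...,0]<28)&(hs[...,1]>120)
    q=L[m]; print(f,len(q),q.min(0).round(1),q.max(0).round(1))
    s=q[abs(q[:,0]-np.median(q[:,0]))<8]; k=np.polyfit(s[:,1],s[:,2],1);print('tilt',degrees(atan(-k[0])), np.polyfit(q[:,1],q[:,0],1))
E
```

```text
grasp [ -0.6 144.4  67.5] [-1.77648744 -3.60166293  2.72400087]Traceback (most recent call last):
  File "<stdin>", line 7, in <module>
    return umr_minimum(a, axis, None, out, keepdims, initial, where)
ValueError: zero-size array to reduction operation minimum which has no identity
```

carry_out([
  [[-0.25,0,0.35],[0,0,0],1],
  [[-0.25,0,0.35],[0,0,0],1],
  [[-0.2,0,0.35],[0,0,0],1],
  [[0,0,0],[0,0,0],1],
])

```text
time: 6.6
tool_pos: [653.1, -55.5, 47.9]
ee_rot: [3.141, -0.174, 1.443]
contact_force: [-1.0, -4.8, 2.4]
opening: 0.498
grip_force: 60.3
```

```bash
cat > lk.py <<'E'
from h import *
import sys
n=sys.argv[1]
p,R=now(); g=p-8*R[:,2]; print('grasp',wp(g).round(1),env.state()['contact_force'].round(1))
snap('scene',n); W=cloud(n); L=(W-O)@PR
hs=cv2.cvtColor(ld(n)['p'],cv2.COLOR_RGB2HSV)
m=(abs(L[...,0]-2)<35)&(L[...,1]>-50)&(L[...,1]<300)&(L[...,2]>12)&(L[...,2]<130)&(hs[...,0]>8)&(hs[...,0]<28)&(hs[...,1]>100)
q=L[m]; print(len(q),q.min(0).round(1),q.max(0).round(1))
s=[(b,np.percentile(q[(q[:,1]>=b)&(q[:,1]<b+10)][:,2],95)) for b in range(-50,300,10) if ((q[:,1]>=b)&(q[:,1]<b+10)).sum()>4]
print([(b,round(float(z))) for b,z in s])
E
python3 lk.py s4
```

```text
grasp [ -0.5 139.2  55.7] [-1.  -4.8  2.4]
431 [-22.1 124.6  12.7] [ 30.1 245.4 121.8]
[(120, 101), (130, 105), (140, 113), (150, 76), (160, 77), (170, 73), (180, 73), (190, 69), (200, 68), (210, 64), (220, 61), (230, 57), (240, 55)]
```

carry_out([
  [[-0.15,0,0.25],[0,0,0],1],
  [[-0.12,0,0.2],[0,0,0],1],
  [[0,0,0],[0,0,0],1],
])

```text
time: 6.95
tool_pos: [652.9, -57.1, 43.0]
ee_rot: [3.141, -0.174, 1.443]
contact_force: [-0.2, -5.0, 1.5]
opening: 0.502
grip_force: 60.3
```

```bash
python3 lk.py s5
```

```text
grasp [ -0.5 137.6  50.9] [-0.2 -5.   1.5]
432 [-24.3 127.5  12.1] [ 29.6 243.5 120.9]
[(130, 80), (140, 114), (150, 74), (160, 71), (170, 70), (180, 67), (190, 65), (200, 64), (210, 62), (220, 61), (230, 59), (240, 55)]
```

The lock is about 11° from flat. I'll release it and look again.

carry_out([
  [[0,0,0],[0,0,0],0.2],
  [[0,0,0],[0,0,0],-0.2],
  [[0,0,0],[0,0,0],-0.6],
  [[0,0,0],[0,0,0],-1],
  [[0,0,0],[0,0,0],-1],
  [[0,0,0],[0,0,0],-1],
])

```text
time: 7.6
tool_pos: [652.5, -56.5, 43.1]
ee_rot: [-3.141, -0.174, 1.443]
contact_force: [-0.5, -0.9, -0.1]
opening: 1.002
grip_force: 0.0
```

carry_out([
  [[0.4,0,-2.5],[0,0,0],-1],
  [[0.5,0,-3],[0,0,0],-1],
  [[0.5,0,-3],[0,0,0],-1],
])

```text
time: 7.9
tool_pos: [652.2, -57.5, 130.0]
ee_rot: [-3.14, -0.174, 1.443]
contact_force: [0.1, 0.4, -0.7]
opening: 0.998
grip_force: 0.0
```

```bash
python3 lk.py s6; python3 - <<'E'
from h import *
p,R=now(); print(p,env.state()['q'].round(2))
T=tool(82.6,0)
G1=pw(0,300,130);G2=pw(0,272,35)
plan(p,R,[(G1,T,7)])
E
```

```text
grasp [ -1.2 137.1 137.8] [ 0.1  0.4 -0.7]
499 [-28.4  91.3  12.2] [ 25.  239.   61.9]
[(100, 52), (110, 51), (120, 58), (130, 57), (140, 59), (150, 57), (160, 58), (170, 57), (180, 57), (190, 58), (200, 56), (210, 58), (220, 57), (230, 57)]
[654.44048999 -58.02306407 135.26129774] [-0.26  0.65  1.38  0.19  1.13 -0.22]
0 [[2.26, -0.01, 0.47], [0.001, -0.025, 0.0]]
1 [[2.27, -0.01, 0.42], [0.001, -0.025, 0.0]]
2 [[2.28, -0.01, 0.36], [0.001, -0.025, 0.0]]
3 [[2.29, -0.01, 0.3], [0.001, -0.025, 0.0]]
4 [[2.3, -0.01, 0.25], [0.001, -0.025, 0.0]]
5 [[2.3, -0.02, 0.19], [0.001, -0.025, 0.0]]
6 [[2.31, -0.02, 0.13], [0.001, -0.025, 0.0]]
```

The lock lies flat in line with the trough, from press y ≈103 to 239. Now I'll close the jaws and push on its plain end.

carry_out([
  [[1.9,0,0.4],[0,-0.025,0],1],
  [[1.9,0,0.4],[0,-0.025,0],1],
  [[1.9,0,0.35],[0,-0.025,0],1],
  [[1.95,0,0.3],[0,-0.025,0],1],
  [[1.95,0,0.25],[0,-0.025,0],1],
  [[2,0,0.2],[0,-0.025,0],1],
  [[2,0,0.1],[0,-0.025,0],1],
  [[0,0,0],[0,0,0],1],
  [[0,0,0],[0,0,0],1],
  [[0,0,0],[0,0,0],1],
])

```text
time: 8.95
tool_pos: [669.9, 78.2, 122.6]
ee_rot: [-3.141, 0.001, 1.443]
contact_force: [-0.9, -0.4, 0.0]
opening: -0.001
grip_force: 0.0
```

```bash
python3 lk.py s7; python3 - <<'E'
from h import *
p,R=now(); print(wp(p),env.state()['q'].round(2),env.state()['opening'])
plan(p,R,[(pw(0.5,272,34),tool(82.6,0),4)])
E
```

```text
grasp [ -1.1 275.3 130.6] [-0.9 -0.4  0. ]
527 [-27.5  90.5  12.2] [ 25.  238.5  61.7]
[(90, 26), (100, 56), (110, 55), (120, 58), (130, 57), (140, 57), (150, 56), (160, 56), (170, 56), (180, 58), (190, 58), (200, 58), (210, 57), (220, 58), (230, 56)]
[ -1.04836903 275.10589121 122.6334166 ] [ 0.03  0.68  1.34 -0.    1.12  0.16] -0.0018175607855346755
0 [[-0.08, 0.04, 2.22], [-0.0, 0.0, 0.0]]
1 [[-0.08, 0.04, 2.22], [-0.0, 0.0, 0.0]]
2 [[-0.08, 0.04, 2.22], [-0.0, 0.0, 0.0]]
3 [[-0.08, 0.04, 2.22], [-0.0, 0.0, 0.0]]
```

carry_out([
  [[-0.1,0,2.2],[0,0,0],1],
  [[-0.1,0,2.2],[0,0,0],1],
  [[-0.1,0.05,2.2],[0,0,0],1],
  [[0,0.05,2.2],[0,0,0],1],
  [[-1,0,0],[0,0,0],1],
  [[-1,0,0],[0,0,0],1],
  [[-1,0,0],[0,0,0],1],
  [[-1,0,0],[0,0,0],1],
  [[-1,0,0],[0,0,0],1],
  [[-1,0,0],[0,0,0],1],
])

```text
time: 10.0
tool_pos: [663.5, 15.4, 35.9]
ee_rot: [3.14, 0.0, 1.443]
contact_force: [0.8, 6.7, 3.8]
opening: -0.005
grip_force: 3.1
```

```bash
python3 lk.py s8; python3 - <<'E'
from h import *
p,R=now(); print(wp(p)); print(PR.T@R.round(3))
E
```

```text
grasp [  0.7 212.2  43.9] [0.8 6.7 3.8]
453 [-25.9  51.4  12.2] [ 25.8 188.   62. ]
[(60, 58), (70, 57), (80, 59), (90, 57), (100, 57), (110, 58), (120, 58), (130, 57), (140, 56), (150, 57), (160, 57), (170, 59), (180, 56)]
[  0.64001931 210.66159613  35.80714912]
[[-8.31323020e-04  1.00022363e+00  1.12046676e-03]
 [ 1.00022363e+00  8.31323020e-04 -8.62875566e-04]
 [-1.00000000e-03  1.00000000e-03 -1.00000000e+00]]
```

carry_out([
  [[-1,0,0],[0,0,0],1],
  [[-1,0,0],[0,0,0],1],
  [[-1,0,0],[0,0,0],1],
  [[-1,0,0],[0,0,0],1],
  [[-1,0,0],[0,0,0],1],
  [[-1,0,0],[0,0,0],1],
  [[-1,0,0],[0,0,0],1],
  [[-1,0,0],[0,0,0],1],
  [[-0.8,0,0],[0,0,0],1],
  [[-0.4,0,0],[0,0,0],1],
])

```text
time: 11.05
tool_pos: [651.3, -75.7, 35.4]
ee_rot: [3.141, 0.0, 1.443]
contact_force: [0.9, 6.5, 4.2]
opening: -0.004
grip_force: 2.9
```

carry_out([
  [[-0.3,0,0],[0,0,0],1],
  [[-0.3,0,0],[0,0,0],1],
  [[-0.2,0,0],[0,0,0],1],
  [[0,0,0],[0,0,0],1],
])

```text
time: 11.45
tool_pos: [650.3, -83.3, 35.2]
ee_rot: [3.141, 0.001, 1.443]
contact_force: [-0.2, 1.6, 2.2]
opening: 0.005
grip_force: 0.8
```

```bash
python3 lk.py s9; python3 - <<'E'
from h import *
p,R=now(); print(wp(p))
E
```

```text
grasp [  0.3 112.7  43.2] [-0.2  1.6  2.2]
351 [-27.8 -27.9  17.9] [25.7 79.8 90.8]
[(-30, 56), (-20, 58), (-10, 58), (0, 57), (10, 67), (20, 58), (30, 58), (40, 57), (50, 57), (60, 57), (70, 56)]
[  0.19501266 112.73943619  35.09204349]
```

carry_out([
  [[-0.3,0,0],[0,0,0],1],
  [[-0.3,0,0],[0,0,0],1],
  [[-0.2,0,0],[0,0,0],1],
  [[0,0,0],[0,0,0],1],
])

```text
time: 11.9
tool_pos: [649.1, -91.1, 34.9]
ee_rot: [-3.141, 0.001, 1.443]
contact_force: [0.9, 2.6, 0.7]
opening: -0.001
grip_force: 1.1
```

carry_out([
  [[-0.2,0,0],[0,0,0],1],
  [[-0.2,0,0],[0,0,0],1],
  [[0,0,0],[0,0,0],1],
])

```text
time: 12.2
tool_pos: [648.7, -94.1, 34.9]
ee_rot: [-3.141, -0.001, 1.443]
contact_force: [1.6, 11.8, 3.4]
opening: -0.004
grip_force: 5.7
```

carry_out([
  [[-0.2,0,0],[0,0,0],1],
  [[0,0,0],[0,0,0],1],
])

```text
time: 12.4
tool_pos: [648.7, -94.1, 35.0]
ee_rot: [-3.141, -0.003, 1.443]
contact_force: [3.7, 26.9, 5.1]
opening: -0.005
grip_force: 14.2
```

```bash
python3 - <<'E'
from h import *
p,R=now(); print(wp(p), env.state()['contact_force'])
E
```

```text
[7.12631678e-02 1.01710723e+02 3.49520411e+01] [ 3.73025487 26.8841235   5.10030553]
```

The lock is home: the push force rose to 27 N with the TCP at y=101.7, against about 101 expected. Next I'll retreat and go to the lever. I'll press on the grip's outer half, beside the lever arm.

```bash
python3 - <<'E'
from h import *
p,R=now(); T=tool(82.6,0)
plan(p,R,[(pw(0,118,36),T,2),(pw(-10,118,350),T,8),(pw(-127.5,-101,350),T,8),(pw(-127.5,-101,312),T,2)])
E
```

```text
0 [[0.81, -0.0, -0.05], [-0.0, -0.001, 0.001]]
1 [[0.81, -0.0, -0.05], [-0.0, -0.001, 0.001]]
2 [[-0.0, -0.12, -3.92], [0.0, 0.0, 0.0]]
3 [[-0.0, -0.12, -3.92], [0.0, 0.0, 0.0]]
4 [[-0.0, -0.12, -3.92], [0.0, 0.0, 0.0]]
5 [[-0.0, -0.12, -3.92], [0.0, 0.0, 0.0]]
6 [[-0.0, -0.12, -3.92], [0.0, 0.0, 0.0]]
7 [[-0.0, -0.12, -3.92], [0.0, 0.0, 0.0]]
8 [[-0.0, -0.12, -3.92], [0.0, 0.0, 0.0]]
9 [[-0.0, -0.12, -3.92], [0.0, 0.0, 0.0]]
10 [[-2.74, -1.47, 0.0], [0.0, 0.0, 0.0]]
11 [[-2.74, -1.47, 0.0], [0.0, 0.0, 0.0]]
12 [[-2.74, -1.47, 0.0], [0.0, 0.0, 0.0]]
13 [[-2.74, -1.47, 0.0], [0.0, 0.0, 0.0]]
14 [[-2.74, -1.47, 0.0], [0.0, 0.0, 0.0]]
15 [[-2.74, -1.47, 0.0], [0.0, 0.0, 0.0]]
16 [[-2.74, -1.47, 0.0], [0.0, 0.0, 0.0]]
17 [[-2.74, -1.47, 0.0], [0.0, 0.0, 0.0]]
18 [[0.0, 0.0, 1.9], [0.0, 0.0, 0.0]]
19 [[0.0, 0.0, 1.9], [0.0, 0.0, 0.0]]
```

carry_out([
  [[1,0,0],[0,0,0],1],
  [[1,0,0],[0,0,0],1],
  [[0,-0.1,-3.9],[0,0,0],1],
  [[0,-0.1,-3.9],[0,0,0],1],
  [[0,-0.1,-3.9],[0,0,0],1],
  [[0,-0.1,-3.9],[0,0,0],1],
  [[0,-0.1,-3.9],[0,0,0],1],
  [[0,-0.1,-3.9],[0,0,0],1],
  [[0,-0.1,-3.9],[0,0,0],1],
  [[0,-0.1,-3.9],[0,0,0],1],
])

```text
time: 13.4
tool_pos: [642.7, -75.8, 348.4]
ee_rot: [-3.141, 0.001, 1.443]
contact_force: [0.4, -0.7, -1.1]
opening: 0.001
grip_force: 0.0
```

carry_out([
  [[-2.75,-1.45,0],[0,0,0],1],
  [[-2.75,-1.45,0],[0,0,0],1],
  [[-2.75,-1.45,0],[0,0,0],1],
  [[-2.75,-1.45,0],[0,0,0],1],
  [[-2.75,-1.45,0],[0,0,0],1],
  [[-2.75,-1.45,0],[0,0,0],1],
  [[-2.75,-1.45,0],[0,0,0],1],
  [[-2.75,-1.45,0],[0,0,0],1],
])

```text
time: 14.2
tool_pos: [499.1, -280.2, 346.9]
ee_rot: [-3.141, 0.001, 1.443]
contact_force: [1.0, 0.5, -0.1]
opening: 0.003
grip_force: 0.0
```

```bash
python3 lk.py s10; python3 - <<'E'
from h import *
p,R=now(); print(wp(p)); T=tool(82.6,0)
print(env.state()['q'].round(2))
w=[(pw(-127.5,-101,305),T,3)]
for a in np.linspace(.35,-.55,11)[1:]: w.append((pw(27.5-165*cos(a)-1,-101,220+165*sin(a)+22),T,1))
plan(p,R,w)
q=ld('s10')['p'][120:290,170:400][:,:,::-1]; cv2.imwrite('pics/c3.png',cv2.resize(q,None,fx=3.4,fy=3.4,interpolation=cv2.INTER_CUBIC))
E
```

```text
grasp [-124.3 -102.   354.9] [ 1.   0.5 -0.1]
423 [-27.6 -25.3  16.1] [25.9 90.8 61.2]
[(-30, 57), (-20, 56), (-10, 58), (0, 57), (10, 58), (20, 59), (30, 60), (40, 57), (50, 58), (60, 57), (70, 57), (80, 56)]
[-126.00485589 -105.52906529  346.8953415 ]
[-0.62  0.33  1.32 -0.    1.49 -0.49]
0 [[0.15, -0.05, 1.4], [-0.001, 0.001, -0.0]]
1 [[0.15, -0.05, 1.4], [-0.001, 0.001, -0.0]]
2 [[0.15, -0.05, 1.4], [-0.001, 0.001, -0.0]]
3 [[0.0, -0.55, 2.06], [0.0, 0.0, 0.0]]
4 [[0.0, -0.32, 1.45], [0.0, 0.0, 0.0]]
5 [[0.0, -0.19, 1.47], [0.0, 0.0, 0.0]]
6 [[-0.0, -0.05, 1.48], [0.0, 0.0, 0.0]]
7 [[-0.0, 0.08, 1.48], [0.0, 0.0, 0.0]]
8 [[0.0, 0.21, 1.47], [0.0, 0.0, 0.0]]
9 [[0.0, 0.35, 1.44], [0.0, 0.0, 0.0]]
10 [[-0.0, 0.47, 1.41], [0.0, 0.0, 0.0]]
11 [[-0.0, 0.6, 1.36], [0.0, 0.0, 0.0]]
12 [[0.0, 0.72, 1.3], [0.0, 0.0, 0.0]]
```

View pics/c3.png

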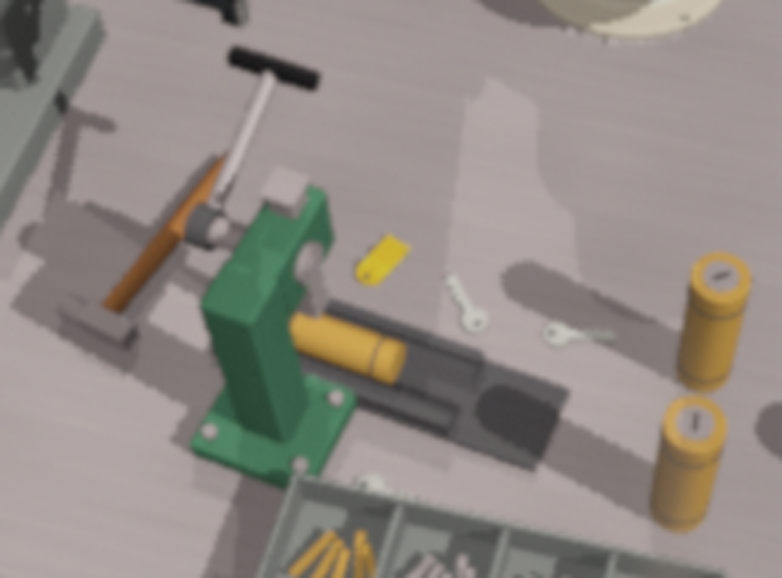

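The scene crop shows the lock under the ram with its plain end at (392,360), that is y≈90, so it is home. The lever grip is still up at (275,67). Next I'll press the lever.

carry_out([
  [[0.15,-0.05,1.4],[0,0,0],1],
  [[0.15,-0.05,1.4],[0,0,0],1],
  [[0.15,-0.05,1.4],[0,0,0],1],
  [[0,-0.4,1.1],[0,0,0],1],
  [[0,-0.3,1.2],[0,0,0],1],
])

```text
time: 14.75
tool_pos: [491.7, -273.6, 281.6]
ee_rot: [-3.141, 0.001, 1.443]
contact_force: [-1.4, 0.6, 3.9]
opening: 0.0
grip_force: 1.9
```

carry_out([
  [[0,-0.2,1.4],[0,0,0],1],
  [[0,-0.1,1.4],[0,0,0],1],
  [[0,0,1.4],[0,0,0],1],
])

```text
time: 15.05
tool_pos: [488.6, -273.4, 239.6]
ee_rot: [-3.141, 0.001, 1.443]
contact_force: [-2.3, 0.9, 5.1]
opening: 0.003
grip_force: 2.4
```

```bash
cat > lev.py <<'E'
from h import *
p,R=now(); b=wp(p); T=tool(82.6,0); a=asin((b[2]-22-220)/165); print(b.round(1),'a',a,'bar x if touching',27.5-165*cos(a),env.state()['contact_force'].round(1))
w=[]
for t in np.linspace(a,-.56,8)[1:]: w.append((pw(27.5-165*cos(t)-1,-101,220+165*sin(t)+22),T,1))
plan(p,R,w)
E
python3 lev.py
```

```text
[-135.6  -96.7  239.6] a -0.014301304984562854 bar x if touching -137.48312678333753 [-2.3  0.9  5.1]
0 [[-0.43, -0.22, 1.28], [-0.001, 0.001, 0.001]]
1 [[-0.0, 0.17, 1.27], [0.0, 0.0, 0.0]]
2 [[0.0, 0.27, 1.26], [0.0, 0.0, 0.0]]
3 [[-0.0, 0.36, 1.23], [0.0, 0.0, 0.0]]
4 [[-0.0, 0.46, 1.2], [0.0, 0.0, 0.0]]
5 [[0.0, 0.55, 1.16], [0.0, 0.0, 0.0]]
6 [[-0.0, 0.64, 1.12], [0.0, 0.0, 0.0]]
```

carry_out([
  [[-0.3,-0.2,1.3],[0,0,0],1],
  [[0,0.15,1.25],[0,0,0],1],
  [[0,0.25,1.25],[0,0,0],1],
  [[0,0.35,1.2],[0,0,0],1],
  [[0,0.45,1.2],[0,0,0],1],
  [[0,0.55,1.1],[0,0,0],1],
])

```text
time: 15.65
tool_pos: [503.5, -278.4, 166.6]
ee_rot: [-3.14, 0.001, 1.443]
contact_force: [-5.0, -0.3, 8.2]
opening: 0.002
grip_force: 3.7
```

```bash
python3 lev.py | head -3
```

```text
[-120.1  -99.7  166.6] a -0.47444981435183553 bar x if touching -119.27479433058093 [-5.  -0.3  8.2]
0 [[-0.13, 0.08, 0.18], [-0.001, 0.001, 0.002]]
1 [[0.0, 0.1, 0.18], [0.0, 0.0, 0.0]]
```

Almost there. I'll go slowly until the stop shows up in the force.

carry_out([
  [[0,0.25,0.4],[0,0,0],1],
  [[0,0.25,0.4],[0,0,0],1],
  [[0,0.1,0.2],[0,0,0],1],
  [[0,0,0],[0,0,0],1],
])

```text
time: 16.05
tool_pos: [509.6, -279.2, 157.0]
ee_rot: [-3.14, 0.001, 1.443]
contact_force: [-4.9, 0.1, 6.7]
opening: -0.002
grip_force: 3.5
```

carry_out([
  [[0,0.05,0.2],[0,0,0],1],
  [[0,0,0],[0,0,0],1],
])

```text
time: 16.25
tool_pos: [510.4, -279.3, 155.5]
ee_rot: [-3.141, 0.001, 1.443]
contact_force: [-4.0, 1.1, 11.7]
opening: 0.004
grip_force: 5.6
```

```bash
python3 lev.py | head -1;
```

```text
[-113.2  -99.7  155.5] a -0.5518766515648577 bar x if touching -113.00444973567957 [-4.   1.1 11.7]
```

carry_out([
  [[0,0,0.2],[0,0,0],1],
  [[0,0,0.1],[0,0,0],1],
  [[0,0,0],[0,0,0],1],
])

```text
time: 16.55
tool_pos: [510.9, -279.4, 154.2]
ee_rot: [3.14, 0.002, 1.443]
contact_force: [-8.4, 6.9, 37.7]
opening: 0.002
grip_force: 18.4
```

```bash
python3 - <<'E'
from h import *
p,R=now(); T=tool(82.6,0); print(wp(p),env.state()['contact_force'])
w=[]
for t in np.linspace(-.55,.35,13)[1:]: w.append((pw(27.5-165*cos(t)-1,-101,220+165*sin(t)+22),T,1))
plan(p,R,w)
E
```

```text
[-112.65843086  -99.78929196  154.20527553] [-8.4087364   6.88362391 37.69696451]
0 [[-0.12, -0.76, -1.23], [0.002, 0.002, 0.002]]
1 [[0.0, -0.52, -1.12], [0.0, 0.0, 0.0]]
2 [[-0.0, -0.44, -1.16], [0.0, 0.0, 0.0]]
3 [[-0.0, -0.35, -1.19], [0.0, 0.0, 0.0]]
4 [[0.0, -0.26, -1.21], [0.0, 0.0, 0.0]]
5 [[-0.0, -0.17, -1.23], [0.0, 0.0, 0.0]]
6 [[0.0, -0.08, -1.23], [0.0, 0.0, 0.0]]
7 [[-0.0, 0.02, -1.24], [0.0, 0.0, 0.0]]
8 [[0.0, 0.11, -1.23], [0.0, 0.0, 0.0]]
9 [[-0.0, 0.2, -1.22], [0.0, 0.0, 0.0]]
10 [[-0.0, 0.29, -1.2], [0.0, 0.0, 0.0]]
11 [[0.0, 0.38, -1.18], [0.0, 0.0, 0.0]]
```

The force has reached 38 N, so the lever is on its stop. I'll follow it back up.

carry_out([
  [[0,-0.7,-1.2],[0,0,0],1],
  [[0,-0.5,-1.1],[0,0,0],1],
  [[0,-0.45,-1.2],[0,0,0],1],
  [[0,-0.35,-1.2],[0,0,0],1],
  [[0,-0.25,-1.2],[0,0,0],1],
  [[0,-0.15,-1.2],[0,0,0],1],
  [[0,-0.1,-1.2],[0,0,0],1],
  [[0,0,-1.2],[0,0,0],1],
  [[0,0.1,-1.2],[0,0,0],1],
  [[0,0.2,-1.2],[0,0,0],1],
])

```text
time: 17.55
tool_pos: [488.7, -276.3, 271.8]
ee_rot: [-3.141, 0.001, 1.443]
contact_force: [0.5, -0.3, 2.5]
opening: 0.0
grip_force: 1.0
```

carry_out([
  [[0,0.3,-1.2],[0,0,0],1],
  [[0,0.3,-1.3],[0,0,0],1],
  [[0,0,-1.5],[0,0,0],1],
  [[0,-1,-3],[0,0,0],1],
  [[0,-2,-3],[0,0,0],1],
  [[0,-3,-2],[0,0,0],1],
  [[0,-3,0],[0,0,0],1],
  [[0,-3,0],[0,0,0],1],
])

```text
time: 18.35
tool_pos: [374.4, -261.4, 391.5]
ee_rot: [-3.141, 0.001, 1.443]
contact_force: [0.1, -0.0, -0.9]
opening: 0.002
grip_force: 0.0
```

```bash
python3 lk.py s11; python3 - <<'E'
from h import *
p,R=now(); print(wp(p))
W=cloud('s11'); m=(W[...,2]>262)&(W[...,2]<300)&(W[...,0]<530)&(W[...,0]>470)&(W[...,1]<-200)&(W[...,1]>-310); q=W[m];print('grip',len(q),q.mean(0),q.max(0))
q=ld('s11')['p'][100:290,150:400][:,:,::-1]; cv2.imwrite('pics/c4.png',cv2.resize(q,None,fx=3.1,fy=3.1,interpolation=cv2.INTER_CUBIC))
# stop gap: top view brass extent
snap('top','t11'); L=(cloud('t11')-O)@PR; hs=cv2.cvtColor(ld('t11')['p'],cv2.COLOR_RGB2HSV)
m=(abs(L[...,0])<25)&(L[...,1]>-70)&(L[...,1]<150)&(L[...,2]>35)&(L[...,2]<65)&(hs[...,0]>8)&(hs[...,0]<28)&(hs[...,1]>100); print(L[m].min(0),L[m].max(0))
E
```

```text
grasp [-250.3  -99.4  399.5] [ 0.1 -0.  -0.9]
418 [-29.5 -25.5  14.7] [26.  90.9 64.3]
[(-30, 57), (-20, 58), (-10, 59), (0, 57), (10, 57), (20, 58), (30, 56), (40, 57), (50, 56), (60, 57), (70, 60), (80, 56), (90, 51)]
[-253.96390167  -98.86845152  391.36448241]
grip 212 [ 505.71758283 -252.91585572  283.24967026] [ 528.34992173 -209.99090346  293.83830186]
[-23.85996704 -46.24927599  35.03493084] [21.43693015 89.42645934 59.52163672]
```

View pics/c4.png

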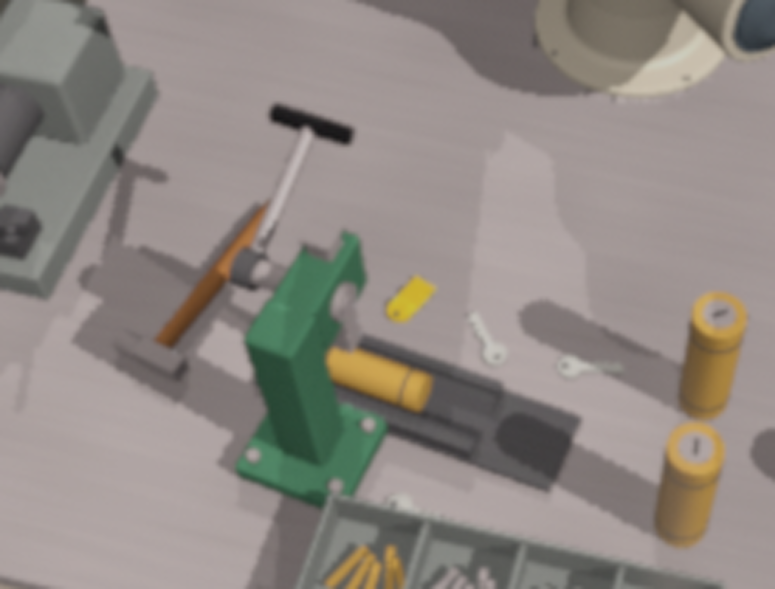

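The lever grip is back up at (311,124), but the ram top at (325,245) looks lower than before. I'll check its height.

```bash
python3 - <<'E'
from h import *
snap('scene','s12');snap('top','t12')
for f in ('s0','s10','s11','s12','t0','t11','t12'):
    L=(cloud(f)-O)@PR
    m=(abs(L[...,0])<17)&(abs(L[...,1])<17)&(L[...,2]>230); g=(L[...,0]<-95)&(L[...,0]>-160)&(L[...,1]<-30)&(L[...,1]>-122)&(L[...,2]>230)&(L[...,2]<310)
    print(f,m.sum(),np.percentile(L[m][:,2],[10,50,90]).round(1) if m.sum() else '', g.sum(), L[g].mean(0).round(1),np.percentile(L[g][:,2],95).round(1))
E
```

```text
s0 175 [261.  287.7 291.6] 215 [-120.9  -74.4  282.9] 290.3
s10 174 [260.9 287.3 291.5] 213 [-120.8  -74.   283.1] 290.7
s11 166 [262.4 288.4 292. ] 215 [-120.9  -74.1  283.1] 290.9
s12 167 [261.5 287.5 291.4] 212 [-121.3  -73.8  282.8] 290.4
t0 287 [260.7 288.4 290.6] 538 [-127.8  -75.3  284. ] 289.6
t11 286 [261.3 288.3 290.7] 539 [-127.7  -75.1  283.9] 289.5
t12 293 [260.6 288.2 291.2] 539 [-127.7  -75.1  283.9] 289.8
```

The ram top is back at its original height; a shadow only made it look lower. The lever is up and the lock spans y -46 to 89, so it is still home. I'm handing in.

```bash
python3 -c "
from plant import env
print(env.hand_in())"
```

```text
the job is handed in; nothing more can be done
None
```

I tipped the lock into the trough keyhole end first and slid it home against the stop, then swung the lever down to its stop and let it spring back up. The final pictures show the lock still home and the lever and ram back up, and the job is handed in at about 18 s on the robot's clock.

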